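# Count three nuts off into the trough of a counting tray and shut its lid

## Robot

A 6-joint arm with a two-finger parallel gripper is mounted at the origin on a cart in front of the work surface, level with it; the furniture and walls round the work are solid. World frame = base frame: x ahead of the robot, y to its left, z up, the work surface at z = 0. Lengths are in m, angles in degrees, forces in N, time in s.
With the tool pointing down it reaches from about 0.4 to 0.825 m from the base axis. Payload 7 kg.
Tool frame: the origin (TCP) lies at the centre of the arm's flange, where the gripper is bolted on; the fingertips stand 178 mm ahead of it and the grasp point (between the pads) lies 159 mm ahead of it (r.tips_ahead is the z of the fingertips in the tool frame, in m); z points along the fingers, y is the line along which they close (so a half turn about z gives the same grasp; the last joint's range is limited). The gripper opens to 88 mm and grips with 3 to 60 N. Pads are 19 mm wide; open, the fingers measure 130 mm over their backs; the gripper's body (78 mm by 193 mm) begins 47 mm behind the grasp point.
Start: joints at [83.085, 20.546, 0.682, 0, -70.136, -16.507], TCP at [0.268, 0.619, 0.405] pointing down, gripper open.
Joint ranges: [-176.03, 176.03], [-82.01, 121.73], [-58.28, 71.71], [-173.87, 95.51], [-174.79, -0.11], [-173.66, 173.66]. Speed limits (degrees/s): [136.94, 136.94, 172.46, 180, 180, 180].

## Interface

Orientations are given as [roll, pitch, yaw] about the fixed x, y, z axes, in that order (R = Rz(yaw) Ry(pitch) Rx(roll)).
In Python, from plant import r gives the robot as it stands. The module is installed in compiled form; this text tells all that it offers.
- The arm moves only by the shell command python3 -m pendant 'ROWS' [FORCE]. ROWS is JSON, a list that holds one entry, the list of rows, each a list of 7 numbers: the shift along the tool's x, y, z in m, then the turn, a rotation vector about the tool's x, y, z in degrees, then the gripper command: -1 is shut, 1 is fully open, values between are in proportion. A call has 1 to 5 rows; each row is the pose to reach, as a shift and turn from the pose commanded when the call began, along the tool's axes at that moment; what a row does not reach only later rows make up. A row lasts 1/10 s, in which the tool goes at most 50 mm and 8.59 degrees, less where a joint would pass 70% of its speed; a pose out of reach is approached as far as the arm can. A call with a gripper value outside its range is refused whole. The fingers move at their own pace and stop on an object; FORCE is the grip in N (left out, the last holds). Time passes only in rows, so rows that repeat a pose let the fingers close. It gives the time, the measured TCP pose, the force, the opening and the grip force at its end, in the units of the state.
- r.get_state(): the state, without advancing time (a new reading comes with each control period).
- r.capture(name): name is "scene" or "top" or "wrist"; returns the picture (420x560x3 uint8, red, green, blue); there is no depth.
- r.camera_params(name): a dict with "fx", "fy", "cx", "cy" (pixels), "dist_coeffs" ([k1, k2, p1, p2, k3] as OpenCV has them; the pictures are not rectified), "R" (3x3) and "t" (3): a world point X has camera coordinates R X + t. Camera axes: x right, y down, z forward; pixel columns grow to the right and rows downward; lengths in m; the calibration is good to about 2 mm. A picture is of the moment at which its call begins: read the wrist's pose just before it. camera_params takes no time and is no camera call; for the wrist camera it gives the pose at the moment of the call.
- r.close_job(): hands the job in; it is judged then, once.
The state is a dict: "time_s": time; "joints": joint angles; "qd": joint speeds; "joint_torque": joint torques, N m; "tcp_pos": TCP position; "eef_rot": TCP orientation; "contact_force": force on the tool from outside, world axes, zero at the start; "moment": the same for the moment, N m; "gripper_width": finger opening in m; "gripper_force": force on a finger pad.
Only numpy, scipy, OpenCV 4.12 (cv2) and the standard library are available. Lean on these libraries where they do the work, as an engineer would, in place of code of your own. Each camera call takes 0.05 s, during which the arm holds its last target. There are 200 camera calls.

## Task

Three hex nuts and two bolts lie on the raised deck of the counting tray. With the fingertips, sweep the three nuts along the deck and over its ledge into the trough, leaving both bolts lying on the deck, and then push the trough's lid fully shut, so that the bolts can be tipped out later without the nuts. Grip and lift nothing, do not press hard on the nuts and bolts, and leave the tumbler, the oil filter and the marker beside the tray where they stand.

Things in the scene. Friction and masses are not known exactly. Their poses are not given: they have to be found in the camera images.
- tray: grey sheet-metal counting tray, fixed, 200 (x) x 216 (y) mm. Origin: centre of its footprint on the bench; x is the sweeping direction, from the pouring lip (near the robot) to the trough. Flat deck 34 mm above the bench, from x = -97 mm to the ledge at x = +45. Side walls (y = +-107) and near wall (x = -98, 60 mm gap at the lip, which ends at x = -130) rise 10 to 14 mm above the deck
- ledge (a point): middle of the straight top edge of the ledge, where the deck ends and the trough begins, trimmed with a bright aluminium strip; axes as the tray's
- trough (a point): middle of the trough's floor, 5 mm above the bench, 29 mm below the deck. The trough is open at the top, 52 mm wide along the tray's x (from the ledge to the back wall at x = +97 mm), 210 mm long along y; axes as the tray's
- hinge (a point): middle of the lid's hinge line, along the tray's y on top of the back wall, at tray x = +101 mm, 47.5 mm above the bench; axes as the tray's. Behind it the bench is free for 50 mm
- lid (a joint): trough lid, rad: 0 = shut (level, top 51 mm above the bench), 1.57 = upright, 1.85 = stop, leaning back away from the deck; starts at 1.55 to 1.8. Stiff hinge: stays where left, about 1 N at the edge moves it. Aluminium plate 216 mm wide, 2.5 mm thick, reaching 62 mm from the hinge line, lip 6 mm deep along the free edge. Push it towards the deck from behind, then down
- lid_tab (a point): finger tab in the middle of the lid's free edge, 44 mm wide, this point 70 mm from the hinge line; the tab ends 77 mm from it. With the lid open it stands 113 to 120 mm above the bench
- nut_a: a loose hex nut, 19 mm across the flats, 22 mm across the corners, 14 mm high, 20 g, lying flat on the tray's deck (bright or rusty: no matter). Origin: centre of its underside, its hole along z
- nut_b: the same as nut_a
- nut_c: the same as nut_a
- screw_a: a loose hex bolt, 78 mm long, head 19 mm wide, 17 mm high, lying on the deck roughly along the sweeping direction (within 0.2 rad), at least 30 mm to the side of the middle of any nut. It stays on the deck. Origin: middle of its length, at its underside; its length runs along its own y
- screw_b: a loose hex bolt, 68 mm long, head 19 mm wide, 17 mm high, lying on the deck roughly along the sweeping direction (within 0.2 rad), at least 30 mm to the side of the middle of any nut. It stays on the deck. Origin: middle of its length, at its underside; its length runs along its own y
- filter_can: an oil filter standing on the bench to the right of the tray, 66 mm across, 79 mm high; bystander. Origin: centre of its underside
- glass: a waisted plastic tumbler standing on the bench to the left of the tray, 53 mm across, 78 mm high; bystander. Origin: centre of its underside
- pen: a marker lying on the bench to the left of the tray, 139 mm long, 17 mm thick; bystander. Origin: middle of its underside

How it is judged:
By the outcome, as a careful person would: the job done as asked, in the order asked, and still so for the second after the job is handed in, with the robot touching nothing.
It also fails if it takes over 51 s, if anything falls off the work surface, if the arm or the gripper's body presses on something with over 40 N, if the wrist force passes 120 N, or if a joint passes its speed limit or range.

## Working session

There is one attempt and no reset: what is moved stays moved. The work goes in short steps, Python scripts to look and compute and a shell command to move; the robot and the scene stay as the last step left them, time stands still between calls to the robot, and variables do not carry over. Pictures are saved under pics/ and viewed, at most 10 in all, crops included, and the job is handed in when it is done.

```bash
mkdir -p pics; python3 - <<'E'
from plant import r
import cv2
s=r.get_state();print({k:s[k] for k in('time_s','tcp_pos','eef_rot','gripper_width','contact_force')})
for n in('top','scene'):
    im=r.capture(n);cv2.imwrite(f'pics/{n}0.png',im[:,:,::-1])
    p=r.camera_params(n);print(n,p)
E
```

```text
{'time_s': 0.0, 'tcp_pos': array([0.26823995, 0.6192043 , 0.40370181]), 'eef_rot': array([ 1.79900604e+02, -9.63138083e-03, -2.34286314e+01]), 'gripper_width': 0.08753188691685837, 'contact_force': array([-0.22764303, -0.58475381,  0.19789385])}
top {'fx': 471.30994693773727, 'fy': 471.30994693773727, 'cx': 280.73642448006854, 'cy': 216.23251801364668, 'dist_coeffs': array([-0.16443824,  0.        ,  0.        ,  0.        ,  0.        ]), 'R': array([[-0.03013376, -0.99929238, -0.02250992],
       [-0.99850412,  0.03112263, -0.04495457],
       [ 0.04562333,  0.0211216 , -0.9987354 ]]), 't': array([-0.15544679,  0.5249865 ,  1.19424791])}
scene {'fx': 395.0992426090268, 'fy': 395.0992426090268, 'cx': 287.7794323272363, 'cy': 206.97399434035546, 'dist_coeffs': array([0.02397213, 0.        , 0.        , 0.        , 0.        ]), 'R': array([[ 0.71623259, -0.69780727,  0.00871137],
       [-0.40724851, -0.42807358, -0.80678476],
       [ 0.56670938,  0.57429785, -0.59078123]]), 't': array([-0.49468548,  0.16923706,  0.84458822])}
```

View pics/top0.png

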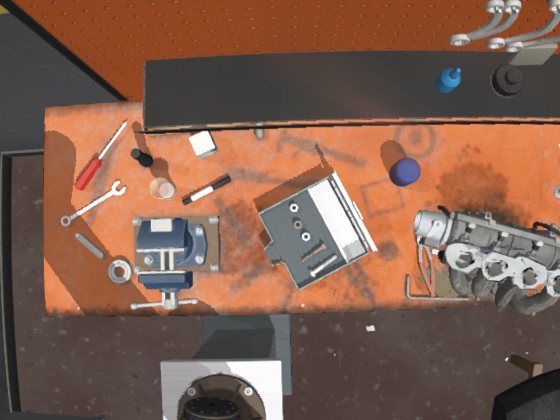

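View pics/scene0.png

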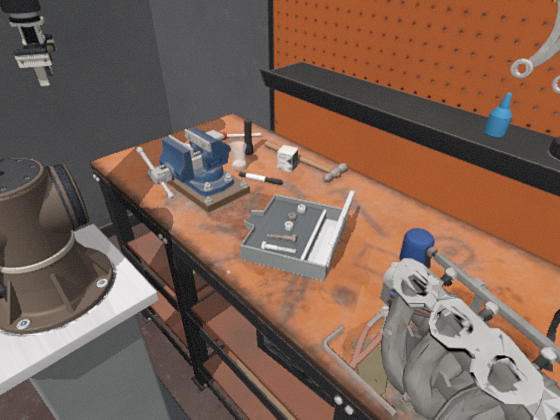

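The top view shows the tray around (318,232), with its lip at left (268,255) and the open lid at right (355,212). The nuts are near (294,208), (298,224) and (306,237), and the bolts near (314,252) and (323,265). Next I'll zoom in.

```bash
cat > h.py <<'E'
import numpy as np, cv2
from plant import r
def ray(n,uv,P=None):
    p=P or r.camera_params(n);K=np.array([[p['fx'],0,p['cx']],[0,p['fy'],p['cy']],[0,0,1]])
    u=cv2.undistortPoints(np.array(uv,float).reshape(-1,1,2),K,p['dist_coeffs']).reshape(-1,2)
    R=np.array(p['R']);t=np.array(p['t'])
    return -R.T@t,(np.c_[u,np.ones(len(u))])@R
def onz(n,uv,z,P=None):
    c,d=ray(n,uv,P);return c+d*((z-c[2])/d[:,2])[:,None]
def proj(n,X,P=None):
    p=P or r.camera_params(n);K=np.array([[p['fx'],0,p['cx']],[0,p['fy'],p['cy']],[0,0,1]])
    return cv2.projectPoints(np.array(X,float).reshape(-1,1,3),cv2.Rodrigues(np.array(p['R']))[0],np.array(p['t']),K,p['dist_coeffs'])[0].reshape(-1,2)
E
python3 - <<'E'
import cv2
im=cv2.imread('pics/top0.png')[160:295,250:385]
cv2.imwrite('pics/top0c.png',cv2.resize(im,None,fx=4.4,fy=4.4,interpolation=cv2.INTER_CUBIC))
E
```

```text
(no output)
```

View pics/top0c.png

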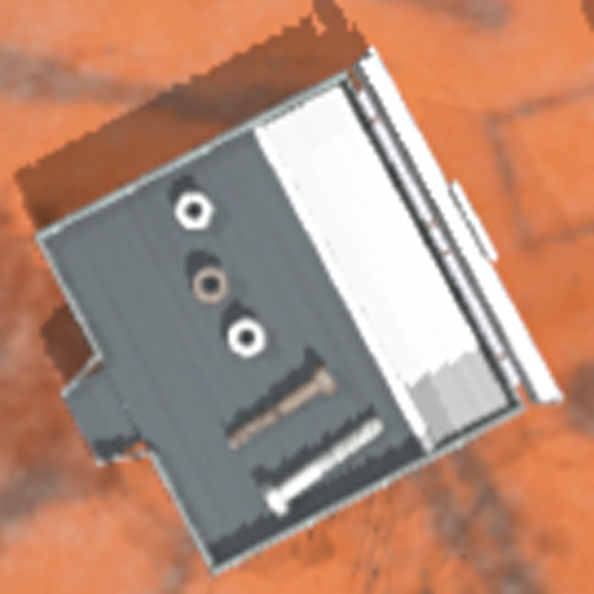

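The crop clearly shows three nuts in a column on the left side (tray +y), both bolts on the right (tray -y), the ledge from (255,130) to (425,450), and the lid leaning back. Next I'll compute positions.

```bash
cat > m.py <<'E'
from h import *
f=lambda c:(np.array(c,float)+.5)/4.4-.5+[250,160]
W=onz('top',f([[40,236],[212,570]]),.046)  # near corners (outer) left,right  tray(-99,±108)
L=onz('top',f([[255,130],[425,450]]),.034)
B=onz('top',f([[522,405]]),.046)
print('near corners',W.round(4),'ledge',L.round(4),'back right',B.round(4))
print('width',np.linalg.norm(W[0]-W[1]),'len',np.linalg.norm(B[0]-W[1]))
d=B[0]-W[1];e=W[0]-W[1]
print('yaw from len',np.degrees(np.arctan2(d[1],d[0])),'from width',np.degrees(np.arctan2(e[1],e[0]))-90, 'ledge',np.degrees(np.arctan2(*(L[0]-L[1])[1::-1]))-90)
yaw=np.arctan2(e[1],e[0])-np.pi/2
ex=np.array([np.cos(yaw),np.sin(yaw)]);ey=np.array([-ex[1],ex[0]])
o=W.mean(0)[:2]+ex*.099
print('origin',o,'yaw',np.degrees(yaw))
T=lambda X:np.c_[(X[:,:2]-o)@ex,(X[:,:2]-o)@ey].round(4)*1000
print('ledge t',T(L),'BR',T(B))
print('nuts',T(onz('top',f([[193,210],[210,284],[246,338]]),.048)))
print('bolts rust,bright',T(onz('top',f([[228,440],[330,375],[275,503],[380,423]]),.043)))
print('lid tab end?',T(onz('top',f([[455,185],[495,258]]),.118)))
print('things: pen,glass,can,vise',onz('top',[[206,190]],.01),onz('top',[[162,180]],.078),onz('top',[[405,165]],.079),onz('top',[[215,220],[215,270]],.05))
E
python3 m.py
```

```text
near corners [[ 0.5274 -0.1178  0.046 ]
 [ 0.3368 -0.2089  0.046 ]] ledge [[ 0.5848 -0.2414  0.034 ]
 [ 0.3997 -0.332   0.034 ]] back right [[ 0.4238 -0.3863  0.046 ]]
width 0.2113304609732965 len 0.19754387275505542
yaw from len -63.87066974824514 from width -64.44520499101266 ledge -63.90797987990765
origin [ 0.47482644 -0.25264852] yaw -64.44520499101264
ledge t [[  37.3  104.1]
 [  39.2 -102. ]] BR [[  98.5 -103.7]]
nuts [[-15.7  78.9]
 [-26.3  37.6]
 [-22.3   1.4]]
bolts rust,bright [[-57.5 -45. ]
 [ 10.3 -38.9]
 [-50.3 -88.7]
 [ 22.9 -75.9]]
lid tab end? [[111.4  23.1]
 [112.3 -20.9]]
things: pen,glass,can,vise [[0.59379515 0.0195051  0.01      ]] [[0.61524173 0.1166869  0.078     ]] [[ 0.63244317 -0.47979442  0.079     ]] [[ 0.51387369 -0.00868732  0.05      ]
 [ 0.389875   -0.00537602  0.05      ]]
```

```bash
python3 -m pendant '[[[0.025,0.031,-0.02,0,0,8,-1],[0.05,0.062,-0.04,0,0,16,-1],[0.08,0.1,-0.06,0,0,24,-1],[0.11,0.138,-0.06,0,0,32,-1],[0.14,0.175,-0.06,0,0,40.7,-1]]]' 5
```

```text
time_s: 0.6
tcp_pos: [0.3273, 0.4012, 0.4651]
eef_rot: [-180.0, 0.0, -64.3]
contact_force: [0.7, -0.3, -0.3]
gripper_width: 0.0532
gripper_force: 0.0
```

```bash
python3 -m pendant '[[[0.047,0.009,0,0,0,0,-1],[0.094,0.018,0,0,0,0,-1],[0.141,0.027,0,0,0,0,-1],[0.188,0.036,0,0,0,0,-1],[0.235,0.044,0,0,0,0,-1]]]'
python3 -m pendant '[[[0.047,0.009,0,0,0,0,-1],[0.094,0.018,0,0,0,0,-1],[0.141,0.027,0,0,0,0,-1],[0.188,0.036,0,0,0,0,-1],[0.235,0.044,0,0,0,0,-1]]]'
python3 -m pendant '[[[0.045,0.009,0.02,0,0,0,-1],[0.09,0.018,0.04,0,0,0,-1],[0.134,0.025,0.06,0,0,0,-1],[0.134,0.025,0.09,0,0,0,-1],[0.134,0.025,0.1,0,0,0,-1]]]'
python3 - <<'E'
from h import *
import json
p=r.camera_params('wrist');im=r.capture('wrist');cv2.imwrite('pics/w1.png',im[:,:,::-1])
np.save('w1.npy',p,allow_pickle=True);s=r.get_state();print(s['time_s'],s['tcp_pos'],s['eef_rot'],s['gripper_width'])
E
```

```text
time_s: 1.1
tcp_pos: [0.3903, 0.1705, 0.4647]
eef_rot: [-180.0, 0.0, -64.0]
contact_force: [0.7, 0.1, -0.5]
gripper_width: 0.0133
gripper_force: 0.0
time_s: 1.6
tcp_pos: [0.4538, -0.06, 0.4648]
eef_rot: [-180.0, 0.0, -64.0]
contact_force: [1.3, 0.8, -0.6]
gripper_width: 0.0004
gripper_force: 0.0
time_s: 2.1
tcp_pos: [0.4891, -0.1905, 0.3611]
eef_rot: [179.7, 0.2, -64.2]
contact_force: [-0.3, 0.8, 0.4]
gripper_width: 0.0006
gripper_force: 0.0
2.15 [ 0.48909549 -0.18965646  0.36110394] [179.71546994   0.19919151 -64.13097343] 0.00017623409488276727
```

View pics/w1.png

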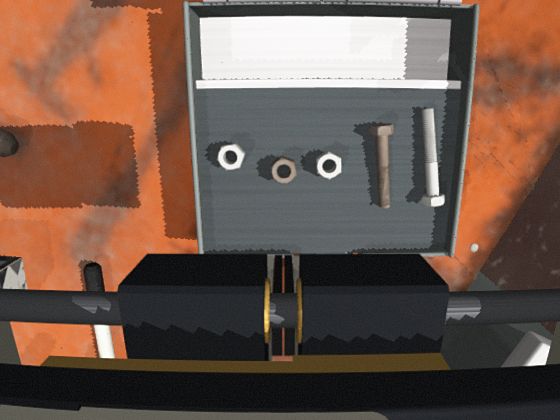

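The wrist view shows the ledge strip at rows 80–89 from x=196 to 461. The nuts are at (231,156), (284,170) and (329,165). The bolts span (381,128)–(386,207) and (429,108)–(434,202).

```bash
cat > w.py <<'E'
from h import *
P=np.load('w1.npy',allow_pickle=True).item()
L=onz('w',[[198,81],[460,81],[196,89],[462,89]],.034,P);print('ledge',L.round(4))
yaw=np.arctan2(*(L[0]-L[1])[1::-1])-np.pi/2
print('yaw',np.degrees(yaw),'len',np.linalg.norm(L[0]-L[1]))
ex=np.array([np.cos(yaw),np.sin(yaw)]);ey=np.array([-ex[1],ex[0]])
o=(L[0]+L[1])[:2]/2-ex*.045;print('origin',o)
T=lambda X:(np.c_[(X[:,:2]-o)@ex,(X[:,:2]-o)@ey]*1000).round(1)
N=onz('w',[[231,156],[284,170],[329,165]],.048,P)
print('strip near',T(L[2:]),'nuts',T(N),N.round(4))
print('bolts',T(onz('w',[[381,128],[386,207],[429,108],[434,202]],.046,P)))
print('near wall',T(onz('w',[[203,252],[455,252]],.036,P)),'walls top back',T(onz('w',[[188,5],[477,8]],.047,P)))
t=r.get_state()['tcp_pos'];print('tcp in tray',T(t[None]),t)
E
python3 w.py
```

```text
ledge [[ 0.588  -0.2463  0.034 ]
 [ 0.4029 -0.3374  0.034 ]
 [ 0.587  -0.24    0.034 ]
 [ 0.3982 -0.3329  0.034 ]]
yaw -63.79338449956939 len 0.20628926153971483
origin [ 0.47554409 -0.25144386]
strip near [[  39.   105.1]
 [  38.9 -105.4]] nuts [[-12.1  77.8]
 [-23.5  36.9]
 [-19.8   1.8]] [[ 0.54   -0.2062  0.048 ]
 [ 0.4983 -0.2141  0.048 ]
 [ 0.4684 -0.2328  0.048 ]]
bolts [[  8.4 -38.1]
 [-54.7 -45.8]
 [ 23.7 -74.7]
 [-50.8 -85.5]]
near wall [[ -96.3  107.6]
 [ -99.1 -113.8]] walls top back [[  97.6  105. ]
 [  97.  -106.3]]
tcp in tray [[-49.5  39.4]] [ 0.48909549 -0.18965646  0.36110394]
```

```bash
python3 -m pendant '[[[-0.008,0.002,0.045,0,0,0,-1],[-0.008,0.002,0.09,0,0,0,-1],[-0.008,0.002,0.12,0,0,0,-1],[-0.008,0.002,0.135,0,0,0,-1],[-0.008,0.002,0.144,0,0,0,-1]]]'
python3 -m pendant '[[[0.005,0,0,0,0,0,-1],[0.01,0,0,0,0,0,-1],[0.015,0,0,0,0,0,-1],[0.022,0,0,0,0,0,-1],[0.03,0,0,0,0,0,-1]]]'
python3 - <<'E'
from h import *
cv2.imwrite('pics/w2.png',r.capture('wrist')[:,:,::-1])
E
```

```text
time_s: 2.65
tcp_pos: [0.4853, -0.1819, 0.2205]
eef_rot: [180.0, 0.0, -63.9]
contact_force: [-0.2, -0.6, 0.4]
gripper_width: 0.0008
gripper_force: 0.0
time_s: 3.15
tcp_pos: [0.4985, -0.2106, 0.2214]
eef_rot: [-179.9, -0.0, -64.0]
contact_force: [-0.3, 0.6, 0.2]
gripper_width: 0.0004
gripper_force: 0.2
```

View pics/w2.png

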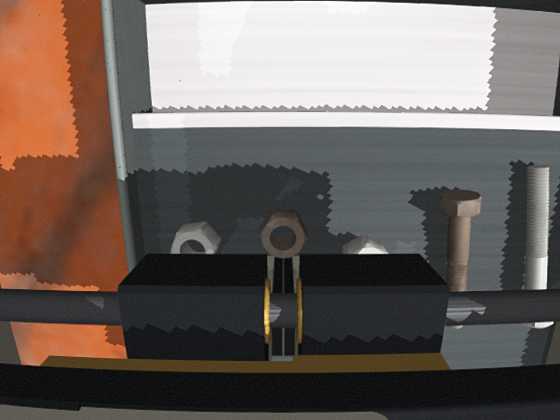

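The nut is centred on the closed fingertips at (283,232), and both bolts are clear. I'll continue, 3 mm lower.

```bash
python3 -m pendant '[[[0.007,0,0.002,0,0,0,-1],[0.015,0,0.003,0,0,0,-1],[0.023,0,0.003,0,0,0,-1],[0.031,0,0.003,0,0,0,-1],[0.039,0,0.003,0,0,0,-1]]]'
python3 -m pendant '[[[0.008,0,0,0,0,0,-1],[0.016,0,0,0,0,0,-1],[0.024,0,0,0,0,0,-1],[0.03,0,0,0,0,0,-1],[0.032,0,0,0,0,0,-1]]]'
```

```text
time_s: 3.7
tcp_pos: [0.5155, -0.2457, 0.2176]
eef_rot: [180.0, 0.0, -64.0]
contact_force: [-0.1, 0.6, -0.4]
gripper_width: 0.0004
gripper_force: 0.0
time_s: 4.2
tcp_pos: [0.5295, -0.2744, 0.2176]
eef_rot: [-180.0, -0.0, -64.0]
contact_force: [-0.7, 0.1, -0.6]
gripper_width: 0.0004
gripper_force: 0.0
```

```bash
python3 -m pendant '[[[0,0,-0.025,0,0,0,-1],[-0.04,-0.018,-0.025,0,0,0,-1],[-0.08,-0.036,-0.025,0,0,0,-1],[-0.09,-0.04,-0.025,0,0,0,-1],[-0.09,-0.04,0,0,0,0,-1]]]'
python3 -m pendant '[[[0.006,0,0,0,0,0,-1],[0.012,0,0,0,0,0,-1],[0.018,0,0,0,0,0,-1],[0.026,0,0,0,0,0,-1],[0.034,0,0,0,0,0,-1]]]'
python3 -m pendant '[[[0.008,0,0,0,0,0,-1],[0.016,0,0,0,0,0,-1],[0.024,0,0,0,0,0,-1],[0.032,0,0,0,0,0,-1],[0.04,0,0,0,0,0,-1]]]'
python3 -m pendant '[[[0.008,0,0,0,0,0,-1],[0.016,0,0,0,0,0,-1],[0.016,0,0,0,0,0,-1]]]'
python3 - <<'E'
from h import *
cv2.imwrite('pics/w3.png',r.capture('wrist')[:,:,::-1])
E
```

```text
time_s: 4.7
tcp_pos: [0.5273, -0.1736, 0.2206]
eef_rot: [-179.7, -0.2, -63.8]
contact_force: [0.6, 0.2, -0.9]
gripper_width: 0.0007
gripper_force: 0.0
time_s: 5.2
tcp_pos: [0.5411, -0.2071, 0.2182]
eef_rot: [-180.0, -0.0, -64.1]
contact_force: [-0.2, -0.1, -0.2]
gripper_width: 0.0
gripper_force: 0.0
time_s: 5.7
tcp_pos: [0.5584, -0.2425, 0.2176]
eef_rot: [180.0, 0.0, -64.0]
contact_force: [0.3, -0.5, -0.2]
gripper_width: 0.001
gripper_force: 0.0
time_s: 6.0
tcp_pos: [0.5656, -0.2571, 0.2176]
eef_rot: [-180.0, -0.0, -64.0]
contact_force: [-0.2, 0.5, -0.4]
gripper_width: 0.0005
gripper_force: 0.0
```

View pics/w3.png

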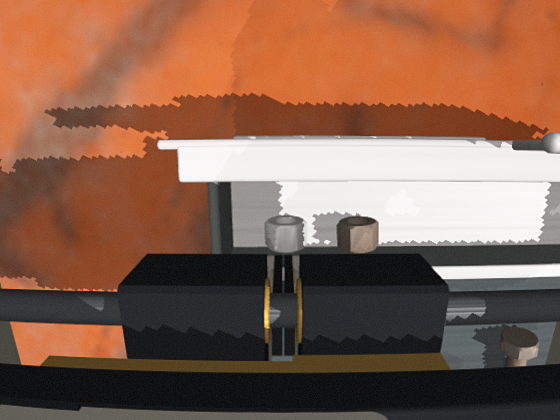

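Both nuts sit in the trough at (285,233) and (357,235). Next is the third nut.

```bash
python3 -m pendant '[[[0,0,-0.025,0,0,0,-1],[-0.036,0.027,-0.025,0,0,0,-1],[-0.072,0.054,-0.025,0,0,0,-1],[-0.1,0.074,-0.025,0,0,0,-1],[-0.1,0.074,0,0,0,0,-1]]]'
python3 -m pendant '[[[0.006,0,0,0,0,0,-1],[0.012,0,0,0,0,0,-1],[0.018,0,0,0,0,0,-1],[0.026,0,0,0,0,0,-1],[0.034,0,0,0,0,0,-1]]]'
python3 -m pendant '[[[0.008,0,0,0,0,0,-1],[0.016,0,0,0,0,0,-1],[0.024,0,0,0,0,0,-1],[0.032,0,0,0,0,0,-1],[0.04,0,0,0,0,0,-1]]]'
python3 -m pendant '[[[0.008,0,0,0,0,0,-1],[0.016,0,0,0,0,0,-1],[0.024,0,0,0,0,0,-1],[0.026,0,0,0,0,0,-1],[0.026,0,0,0,0,0,-1]]]'
python3 - <<'E'
from h import *
cv2.imwrite('pics/w4.png',r.capture('wrist')[:,:,::-1])
cv2.imwrite('pics/t4.png',cv2.resize(r.capture('top')[150:300,250:400,::-1],None,fx=4,fy=4,interpolation=2))
E
```

```text
time_s: 6.55
tcp_pos: [0.452, -0.1975, 0.2203]
eef_rot: [-179.8, -0.1, -64.0]
contact_force: [1.4, -0.8, 0.1]
gripper_width: 0.0003
gripper_force: 0.0
time_s: 7.05
tcp_pos: [0.4705, -0.2303, 0.2179]
eef_rot: [-180.0, -0.0, -64.0]
contact_force: [-0.2, 1.1, -0.4]
gripper_width: 0.0009
gripper_force: 0.1
time_s: 7.55
tcp_pos: [0.4875, -0.266, 0.2176]
eef_rot: [180.0, 0.0, -64.0]
contact_force: [-0.1, 0.1, 0.3]
gripper_width: 0.0004
gripper_force: 0.1
time_s: 8.05
tcp_pos: [0.4987, -0.289, 0.2175]
eef_rot: [180.0, 0.0, -64.0]
contact_force: [0.3, -0.0, -0.2]
gripper_width: 0.0006
gripper_force: 0.0
```

View pics/w4.png

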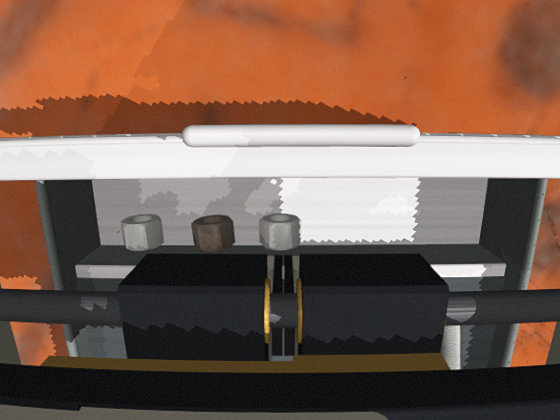

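All three nuts lie flat in the trough at (142,231), (213,232) and (279,231), and the lid with its tab is ahead. I'll go over it and behind.

```bash
python3 -m pendant '[[[0,0,-0.045,0,0,0,-1],[0,0,-0.09,0,0,0,-1],[0,0.004,-0.12,0,0,0,-1],[0.048,0.004,-0.12,0,0,0,-1],[0.096,0.004,-0.12,0,0,0,-1]]]'
python3 -m pendant '[[[0,0,0,0,0,0,-1],[0,0,0.03,0,0,0,-1],[0,0,0.057,0,0,0,-1],[0,0,0.057,0,0,0,-1]]]'
python3 - <<'E'
from h import *
s=r.get_state();print(s['time_s'],s['tcp_pos'],s['contact_force'])
a=cv2.resize(r.capture('scene')[100:300,200:400,::-1],None,fx=3,fy=3,interpolation=2)
cv2.imwrite('pics/s5.png',a)
E
```

```text
time_s: 8.65
tcp_pos: [0.5377, -0.3766, 0.3408]
eef_rot: [-179.8, -0.2, -63.9]
contact_force: [0.3, 0.5, 0.2]
gripper_width: 0.0004
gripper_force: 0.0
time_s: 9.05
tcp_pos: [0.5355, -0.3758, 0.2766]
eef_rot: [179.7, 0.3, -64.1]
contact_force: [0.3, 0.4, -0.8]
gripper_width: 0.0003
gripper_force: 0.0
9.05 [ 0.53551514 -0.37576779  0.2765737 ] [ 0.30604174  0.38024179 -0.81556721]
```

View pics/s5.png

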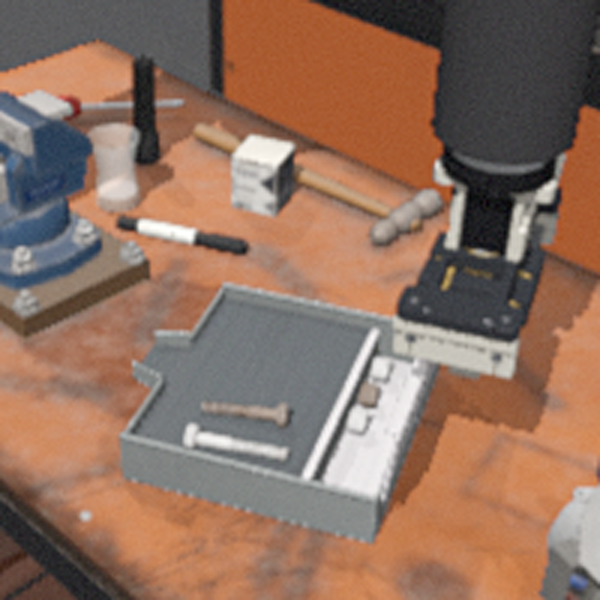

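The deck and bolts look fine and the nuts are at (358–382,368–420), but I can't make out the lid. I'll make one composite comparison.

```bash
python3 - <<'E'
from h import *
s0=cv2.imread('pics/scene0.png')[175:295,235:395]
s1=r.capture('scene')[175:295,235:395,::-1]
t0=cv2.imread('pics/top0.png')[160:295,240:420]
t1=r.capture('top')[160:295,240:420,::-1]
f=lambda a:cv2.resize(a,(400,300),interpolation=cv2.INTER_CUBIC)
cv2.imwrite('pics/cmp.png',np.vstack([np.hstack([f(s0),f(s1)]),np.hstack([f(t0),f(t1)])]))
ex=np.array([.4416,-.8972]);ey=np.array([.8972,.4416]);o=np.array([.4755,-.2514])
for th in(1.55,1.7,1.85):
    X=[[*(o+ex*(.101-.062*np.cos(th))+ey*y),.0475+.062*np.sin(th)] for y in(.108,-.108)]
    print(th,proj('scene',X).round(0).tolist(),proj('top',X).round(0).tolist())
E
```

```text
1.55 [[350.0, 189.0], [328.0, 244.0]] [[330.0, 172.0], [374.0, 253.0]]
1.7 [[354.0, 190.0], [332.0, 246.0]] [[334.0, 170.0], [377.0, 251.0]]
1.85 [[358.0, 191.0], [336.0, 247.0]] [[337.0, 168.0], [380.0, 249.0]]
```

View pics/cmp.png

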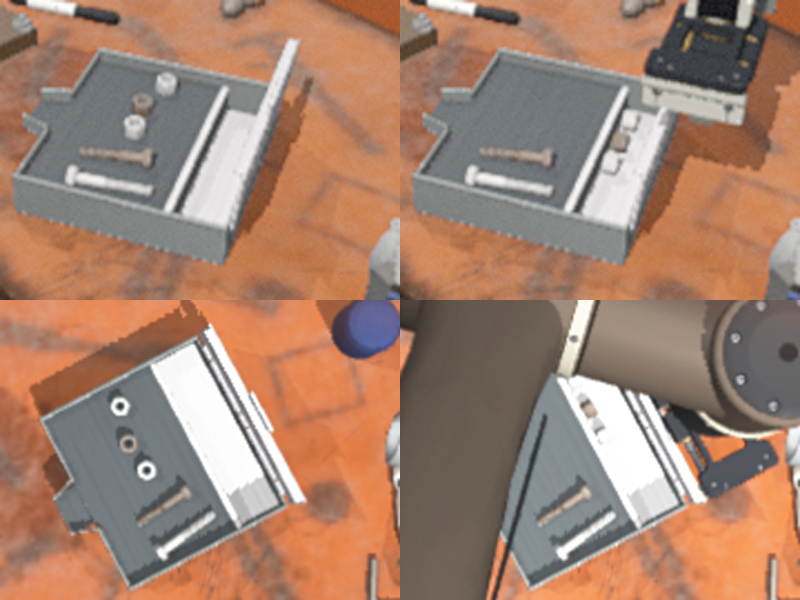

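The lid is unmoved; it was only shadowed by the gripper. The composite also shows both bolts unmoved and the fingers standing behind the lid, so I'll push it forward and down along its arc.

```bash
python3 -m pendant '[[[-0.008,0,0,0,0,0,-1],[-0.016,0,0,0,0,0,-1],[-0.021,0,0,0,0,0,-1],[-0.026,0,0,0,0,0,-1],[-0.031,0,0,0,0,0,-1]]]'
python3 -m pendant '[[[-0.005,0,0,0,0,0,-1],[-0.01,0,0,0,0,0,-1],[-0.015,0,0.001,0,0,0,-1],[-0.02,0,0.002,0,0,0,-1],[-0.0245,0,0.003,0,0,0,-1]]]'
```

```text
time_s: 9.7
tcp_pos: [0.5234, -0.3484, 0.2812]
eef_rot: [-180.0, -0.0, -64.0]
contact_force: [1.0, -0.3, 0.2]
gripper_width: 0.0007
gripper_force: 0.3
time_s: 10.2
tcp_pos: [0.5126, -0.3265, 0.2775]
eef_rot: [180.0, 0.0, -64.0]
contact_force: [0.6, -1.2, 0.3]
gripper_width: 0.0004
gripper_force: 0.3
```

```bash
python3 -m pendant '[[[-0.0045,0,0.0025,0,0,0,-1],[-0.0085,0,0.005,0,0,0,-1],[-0.0125,0,0.0085,0,0,0,-1],[-0.0155,0,0.0115,0,0,0,-1],[-0.0185,0,0.015,0,0,0,-1]]]'
python3 -m pendant '[[[-0.004,0,0.005,0,0,0,-1],[-0.006,0,0.0095,0,0,0,-1],[-0.0085,0,0.014,0,0,0,-1],[-0.0105,0,0.0185,0,0,0,-1],[-0.012,0,0.023,0,0,0,-1]]]'
python3 -m pendant '[[[-0.0005,0,0.004,0,0,0,-1],[-0.0015,0,0.007,0,0,0,-1],[-0.0015,0,0.009,0,0,0,-1],[-0.0015,0,0.0105,0,0,0,-1],[-0.0015,0,0.0115,0,0,0,-1]]]'
python3 -m pendant '[[[0,0,0,0,0,0,-1],[0,0,0.001,0,0,0,-1],[0,0,0.001,0,0,0,-1]]]'
```

```text
time_s: 10.7
tcp_pos: [0.5046, -0.31, 0.2624]
eef_rot: [180.0, 0.0, -64.0]
contact_force: [0.0, 1.1, 0.0]
gripper_width: 0.0004
gripper_force: 0.2
time_s: 11.2
tcp_pos: [0.4994, -0.2993, 0.2392]
eef_rot: [180.0, 0.0, -64.0]
contact_force: [0.3, 0.1, 0.3]
gripper_width: 0.0005
gripper_force: 0.2
time_s: 11.7
tcp_pos: [0.4988, -0.2981, 0.2294]
eef_rot: [180.0, -0.0, -64.0]
contact_force: [-5.5, 5.9, 20.0]
gripper_width: 0.0006
gripper_force: 10.1
time_s: 12.0
tcp_pos: [0.4987, -0.298, 0.2294]
eef_rot: [-180.0, -0.0, -64.0]
contact_force: [-6.5, 6.2, 20.6]
gripper_width: 0.0007
gripper_force: 10.4
```

The lid meets its stop with the tips at 51.4 mm, which matches the shut height of 51 mm. I'll retreat and check.

```bash
python3 -m pendant '[[[0,0,-0.01,0,0,0,-1],[0,0,-0.05,0,0,0,-1],[0,0,-0.1,0,0,0,-1],[0,0,-0.15,0,0,0,-1],[0,0,-0.2,0,0,0,-1]]]'
python3 -m pendant '[[[-0.045,0,0,0,0,0,-1],[-0.09,0,0,0,0,0,-1],[-0.13,0,0,0,0,0,-1],[-0.13,0,0,0,0,0,-1],[-0.13,0,0,0,0,0,-1]]]'
python3 - <<'E'
from h import *
f=lambda a:cv2.resize(a[:,:,::-1],(400,300))
s=r.capture('scene');w=r.capture('wrist')
cv2.imwrite('pics/end.png',np.hstack([cv2.resize(s[165:295,220:400,::-1],(400,300),interpolation=cv2.INTER_CUBIC),f(w)]))
ex=np.array([.4416,-.8972]);ey=np.array([.8972,.4416]);o=np.array([.4755,-.2514])
for th in(0,.1):
    X=np.array([[*(o+ex*(.101-.062*np.cos(th))+ey*y),.0475+.062*np.sin(th)+.0035] for y in(.108,-.108)])
    u=proj('scene',X);print(th,u.round(1).tolist(),((u-[220,165])*[400/180,300/130]).round(0).tolist(),'wrist',(proj('wrist',X)*[400/560,300/420]).round(0).tolist())
E
```

```text
time_s: 12.5
tcp_pos: [0.4984, -0.2981, 0.4295]
eef_rot: [-180.0, -0.0, -64.0]
contact_force: [1.1, 0.3, 0.4]
gripper_width: 0.0004
gripper_force: 0.0
time_s: 13.0
tcp_pos: [0.4416, -0.1807, 0.4281]
eef_rot: [-179.9, -0.1, -63.9]
contact_force: [0.7, -1.1, 0.1]
gripper_width: 0.0001
gripper_force: 0.0
0 [[324.7, 203.1], [298.2, 258.3]] [[233.0, 88.0], [174.0, 215.0]] wrist [[117.0, 44.0], [289.0, 43.0]]
0.1 [[325.0, 201.2], [298.4, 256.2]] [[233.0, 83.0], [174.0, 210.0]] wrist [[116.0, 43.0], [290.0, 42.0]]
```

View pics/end.png

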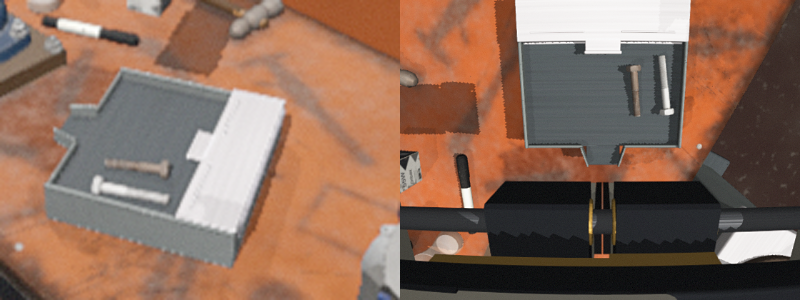

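The lid is level and shut: its free edge runs from (233,90) to (176,215), where the zero-angle projection predicts (233,88) to (174,215). Both bolts lie on the deck, no nuts are left there, and the robot is clear.

```bash
python3 -c "
from plant import r
print(r.close_job())"
```

```text
the job is handed in; nothing more can be done
None
```

The three nuts are in the trough, the lid is fully shut, both bolts are still on the deck, the tumbler, oil filter and marker were not touched, and the job was handed in at about 13 s.

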